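# Unbolt the parts chest with the round window

## Task

Unbolt the parts chest that has the round window in its lid: lift the bolt's handle up out of its notch, draw the bolt back along its guard, and lay the handle down fully in the rear notch so that the bolt stays open. Leave the other chest, the one with three slots in its lid, bolted as it is.

Things in the scene. Friction and masses are not known exactly. Their poses are not given: they have to be found in the camera images.
- knob (a point): Centre of the black ball knob (22 mm) that ends the bolt handle on the window chest: 66 mm from the bolt's axis, 35 mm above the flat lid, 175 mm above the bench. Axes, handle down: x level, from knob to bolt (bolt on the far side from the robot), y along the level bolt, the way it is drawn back, z up. They turn about y as the handle lifts. The lid around and below the knob is free.
- bolt (a joint): Steel barrel bolt (16 mm rod) on the grey lid with the 80 mm round window; how far it is drawn back, m, along the knob's +y. 0: home, 0.075: back stop. Handle down in the front notch: 0 to 0.011 (it starts there). Over the rear notch, where the handle can go down again: 0.057 to 0.075. Slides against 1 to 3 N. Blue chest, 240 x 280 x 140 mm, fixed, left or right.
- handle (a joint): Lift of that handle, a 10 mm bar, about the bolt's axis, rad: 0 level (down), 1.3 stop. An upright 6 mm guard plate along the bolt, 34 mm from its axis (32 mm from the knob), holds the handle in notches open above; its top edge is 7 mm above the axis. The handle clears it above 0.4 (knob 26 mm higher). Turns freely, 70 to 120 g, falls by its own weight when let go.
- other_knob (a point): Centre of the same knob on the same kind of bolt of the other chest, to be left alone; axes as for the knob. This chest is equal in size and colours but has three long black slots in its lid in place of the round window. Window and slots lie beyond the bolt as seen from the robot; either chest may be on either side.

How it is judged:
By the outcome, as a careful person would: the job done as asked, in the order asked, and still so for the second after the job is handed in, with the robot touching nothing.
It also fails if it takes over 35 s, if anything falls off the work surface, if the arm or the gripper's body presses on something with over 40 N, if the wrist force passes 120 N, or if a joint passes its speed limit or range.

## Robot

A 6-joint arm with a two-finger parallel gripper is mounted at the origin on the work surface. World frame = base frame: x ahead of the robot, y to its left, z up, the work surface at z = 0. Lengths are in m, angles in rad, forces in N, time in s.
With the tool pointing down it reaches from about 0.35 to 0.775 m from the base axis. Payload 5.5 kg.
Tool frame: the origin (TCP) lies at the very end of the fingers, on their centre line; the grasp point (between the pads) lies 19 mm behind it; z points along the fingers, y is the direction in which the jaws open and shut (so a half turn about z gives the same grasp; the last joint's range is limited). The gripper opens to 85 mm and grips with 20 to 120 N. Pads are 22 mm wide; open, the fingers measure 114 mm over their backs; the gripper's body (76 mm by 85 mm) begins 54 mm behind the grasp point. The pads swing forward as they close: fully open they stand 13 mm farther back than shut.
Start: joints at [1.191, 0.313, 0.046, 1.304, 0, 1.431], TCP at [0.137, 0.559, 0.231] pointing down, gripper open.
Joint ranges: [-2.76, 2.76], [-0.86, 1.69], [-1.03, 1.26], [-2.2, 2.34], [-1.47, 1.5], [-3.14, 3.14]. Speed limits (rad/s): [2.57, 2.57, 3.14, 3.14, 3.14, 3.14].

## Interface

Orientations are given as a unit quaternion [w, x, y, z].
In Python, from workcell import get_state, read_camera, hand_in, find_in, silhouettes gives the robot as it stands. The module is installed in compiled form; this text tells all that it offers.
- The arm moves only by the tool send_rows, never from a script. Its argument "deltas" is a list that holds one entry, the list of rows, each a list of 6 numbers: the shift along the world's x, y, z in cm, then the turn, a rotation vector about the world's x, y, z in degrees. In form: [[[dx, dy, dz, wx, wy, wz], ...]]. A call has 1 to 12 rows; each row is the pose to reach, as a shift and turn from the pose commanded when the call began; what a row does not reach only later rows make up. A row lasts 1/10 s, in which the tool goes at most 50 mm and 8.59 degrees, less where a joint would pass 70% of its speed; a pose out of reach is approached as far as the arm can. A call with a gripper value outside its range is refused whole. "jaw" is the opening, from -1 (shut) to 1 (fully open), so that 0 is half open, set as the call begins (left out, the last holds). The fingers move at their own pace and stop on an object; "force" is the grip in N (left out, the last holds). Time passes only in rows, so rows that repeat a pose let the fingers close. It gives the time, the measured TCP pose, the force and the opening at its end, in the units of the state.
- get_state(): the state, without advancing time (a new reading comes with each control period).
- read_camera(name): name is "scene" or "top"; returns a dict with "img" (480x640x3 uint8, red, green, blue), "z_map" (480x640 float32, m along the optical axis (not along the pixel's ray), 0 where there is no reading), "vfov" (degrees; the focal length in pixels is half the picture's height over the tangent of half this angle, whatever the lens; pixels are square), "cx", "cy" (the principal point, pixels), "k1" (the pictures are not rectified: a ray, as slopes to the right and down, at radius r is drawn at 1 + k1 r^2 times it, then the intrinsics apply), "R" (3x3) and "t" (3): a world point X has camera coordinates R X + t. Camera axes: x right, y down, z forward; pixel columns grow to the right and rows downward; lengths in m; the calibration is good to about 2 mm. A picture is of the moment at which its call begins.
- hand_in(): hands the job in, once; it reports no verdict.
Trained networks look in a picture, given as the dict that the camera call returned (one of the last four; its "shot" number tells which), for a name from the list of things; names that differ only in an ending like _2 or _b are one class to them, and where a whole thing is asked for, a point or a joint stands for the part that bears it (a point fixed in the world has none). Each returns a list of dicts, best first, with "conf" (0 to 1); they miss things now and then, are a little off and sometimes report something else, mostly with a low value. They report only what shows in the picture. A call takes as long as a camera call.
- find_in(picture, thing): "box" ([centre column, centre row, width, height] in pixels, round what is visible of it).
- silhouettes(picture, thing): "mask" (480x640 bool, what is visible of it) and "box" ([centre column, centre row, width, height] in pixels, round what is visible of it).
The state is a dict: "clock": time; "joint_pos": joint angles; "qvel": joint speeds; "tau": joint torques, N m; "tcp_pos": TCP position; "orientation": TCP orientation; "wrist_force": force on the tool from outside, world axes, zero at the start; "ft_torque": the same for the moment, N m; "finger_gap": finger opening in m.
Only numpy, scipy, OpenCV 4.12 (cv2) and the standard library are available. Lean on these libraries where they do the work, as an engineer would, in place of code of your own. Each camera call takes 0.05 s, during which the arm holds its last target.

## Working session

There is one attempt and no reset: what is moved stays moved. The work goes in short steps, Python scripts to look and compute and a tool call to move; the robot and the scene stay as the last step left them, time stands still between calls to the robot, and variables do not carry over. Pictures are saved under pics/ and viewed, and the job is handed in when it is done.

Besides the shell and the picture viewer there is one more tool, called after "Call:" by a JSON object that holds its "method" and its "body". send_rows: Moves the arm, as the interface text tells. Its arguments: {"type":"object","properties":{"deltas":{"type":"array","items":{"type":"array","items":{"type":"array","items":{"type":"number"}}}},"jaw":{"type":"number"},"force":{"type":"number"}},"required":["deltas"]}

```bash
mkdir -p pics; cat > h.py <<'E'
import numpy as np, cv2
from workcell import *
def K(p):
    f=240/np.tan(np.radians(p["vfov"])/2); return f
def ray(p,u,v):
    f=K(p); k=np.array([[f,0,p["cx"]],[0,f,p["cy"]],[0,0,1.]])
    return cv2.undistortPoints(np.array([[[u,v]]],float),k,np.array([p["k1"],0,0,0.]))[0,0]
def at_depth(p,u,v,z):
    s=ray(p,u,v); c=np.array([s[0]*z,s[1]*z,z]); return np.array(p["R"]).T@(c-np.array(p["t"]))
def at_height(p,u,v,h):
    s=ray(p,u,v); R=np.array(p["R"]);d=R.T@np.array([s[0],s[1],1]); o=-R.T@np.array(p["t"])
    return o+d*(h-o[2])/d[2]
def save(p,n): cv2.imwrite("pics/"+n,p["img"][:,:,::-1])
E
python3 - <<'E'
from h import *
s=get_state(); print(s)
for c in ["scene","top"]:
    p=read_camera(c); save(p,c+"0.png"); print(c,p["vfov"],p["k1"],p["cx"],p["cy"],-np.array(p["R"]).T@p["t"])
    for t in ["knob","other_knob","bolt","handle"]:
        for d in find_in(p,t)[:4]:
            u,v=d["box"][:2]; print(t,d["conf"],np.round(d["box"],1),at_height(p,u,v,.175).round(4))
E
```

```text
{'clock': 0.0, 'joint_pos': array([1.19141603e+00, 3.13970247e-01, 4.49804966e-02, 1.30359184e+00,
       1.22309471e-05, 1.43121198e+00]), 'qvel': array([ 0.00046409,  0.00108563,  0.00085181, -0.0001682 ,  0.00060535,
        0.00043422]), 'tau': array([-3.64337839e-04, -4.80622065e+01,  2.98535371e+01,  1.93651300e-02,
        1.44396716e-05,  1.35828739e-05]), 'tcp_pos': array([0.13637276, 0.55807318, 0.23042664]), 'orientation': array([-2.34942114e-04,  1.19610871e-01,  9.92820448e-01, -8.61178826e-04]), 'wrist_force': array([ 0.44158146, -0.45416399,  0.48893798]), 'ft_torque': array([-0.00077835, -0.04813019, -0.00376948]), 'finger_gap': 0.08539150268974376}
scene 48.78510156477475 0.006056502752211786 323.6178274930375 232.40205910880556 [0.97767338 0.29728084 0.87386142]
knob 0.72 [461.1 306.2  28.8  36.1] [0.5443 0.2065 0.175 ]
other_knob 0.62 [250.  180.7  31.3  21.4] [ 0.5461 -0.2223  0.175 ]
bolt 0.92 [451.1 328.3 100.5  75.2] [0.5856 0.213  0.175 ]
handle 0.6 [461.4 305.9  27.5  38.7] [0.5436 0.2066 0.175 ]
top 43.35963168172151 -0.08041006070716869 320.36034411983593 234.9697576690037 [ 0.50528731 -0.05126258  1.00427088]
knob 0.78 [151.8 261.1  14.7  48.2] [0.5514 0.2026 0.175 ]
other_knob 0.67 [460.2 267.5  20.4  51.6] [ 0.5502 -0.2244  0.175 ]
other_knob 0.24 [146.2 255.6 106.2  61. ] [0.559  0.2109 0.175 ]
bolt 0.6 [146.9 255.4 104.6  59.9] [0.5593 0.2099 0.175 ]
handle 0.57 [154.7 261.1  13.4  49.1] [0.5515 0.1985 0.175 ]
```

View pics/scene0.png

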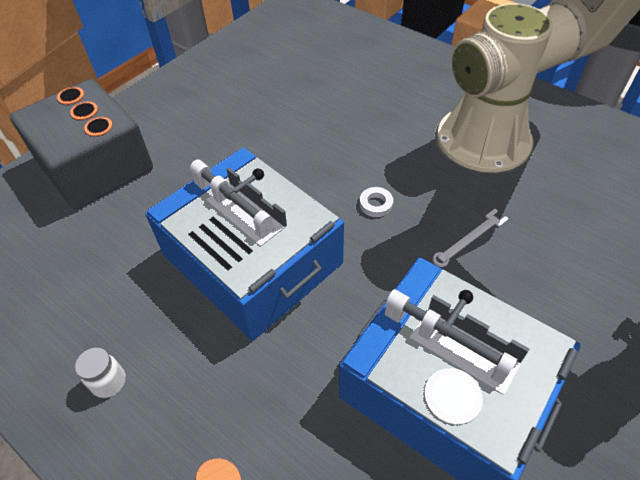

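View pics/top0.png

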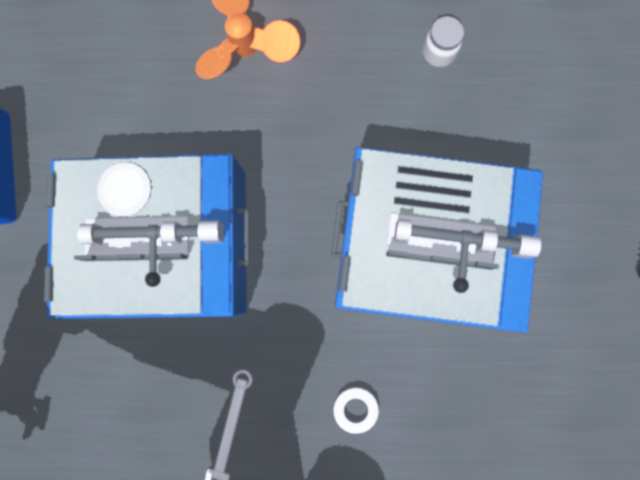

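The window chest is on the left (+y). In the top view its knob is at (152,279), and in the scene view at (466,297). The bolt draws back toward image left, which is +y. I'll refine the knob position and bolt axis next.

```bash
python3 - <<'E'
from h import *
def blob(p,u,v,r=14,th=45):
    g=p["img"].max(2); ys,xs=np.mgrid[0:480,0:640]
    m=((g<th)&((xs-u)**2+(ys-v)**2<r*r)).astype(np.uint8)
    m=cv2.morphologyEx(m,cv2.MORPH_OPEN,np.ones((5,5),np.uint8))
    n,l,s,c=cv2.connectedComponentsWithStats(m); i=1+np.argmax(s[1:,4]); return c[i],s[i]
O=[];D=[]
for c,u,v in [("top",152,279),("scene",466,297)]:
    p=read_camera(c); b,s=blob(p,u,v); print(c,b,s,"h175",at_height(p,*b,.175).round(4))
    z=p["z_map"][int(round(b[1])),int(round(b[0]))]; print(z, at_depth(p,*b,z).round(4))
    R=np.array(p["R"]);o=-R.T@p["t"];q=at_height(p,*b,.175)-o;D.append(q/np.linalg.norm(q));O.append(o)
    if c=="top":
        for uv in [(86,233),(210,231),(77,257),(187,255),(60,161),(52,315),(200,157),(200,317)]:
            print(uv,at_height(p,*uv,.175).round(4), at_height(p,*uv,.14).round(4),at_depth(p,*uv,p["z_map"][uv[1],uv[0]]).round(4))
    y0,x0=int(b[1]),int(b[0]); im=p["img"][y0-60:y0+60,x0-80:x0+80,::-1]
    cv2.imwrite(f"pics/crop_{c}.png",cv2.resize(im,None,fx=5,fy=5,interpolation=cv2.INTER_CUBIC))
A=sum(np.eye(3)-np.outer(d,d) for d in D); B=sum((np.eye(3)-np.outer(d,d))@o for d,o in zip(D,O)); print("tri",np.linalg.solve(A,B).round(4))
E
```

```text
Traceback (most recent call last):
ValueError: attempt to get argmax of an empty sequence
```

```bash
cat >> h.py <<'E'
def blob(p,u,v,r=11,th=70):
    g=p["img"].max(2); ys,xs=np.mgrid[0:480,0:640]
    m=((g<th)&((xs-u)**2+(ys-v)**2<r*r)).astype(np.uint8)
    m=cv2.morphologyEx(m,cv2.MORPH_OPEN,np.ones((5,5),np.uint8))
    n,l,s,c=cv2.connectedComponentsWithStats(m); i=1+np.argmax(s[1:,4]); return c[i],s[i]
E
python3 - <<'E'
from h import *
O=[];D=[]
for c,u,v in [("top",152,279),("scene",466,297)]:
    p=read_camera(c); print(p["img"][v-8:v+9:2,u-10:u+11:2].max(2))
    b,s=blob(p,u,v); print(c,b,s,"h175",at_height(p,*b,.175).round(4))
    z=p["z_map"][int(round(b[1])),int(round(b[0]))]; print(z, at_depth(p,*b,z).round(4))
    R=np.array(p["R"]);o=-R.T@p["t"];q=at_height(p,*b,.175)-o;D.append(q/np.linalg.norm(q));O.append(o)
    if c=="top":
        for uv in [(95,231),(195,231),(77,257),(187,255),(60,161),(52,315),(200,157),(200,317)]:
            print(uv,at_height(p,*uv,.175).round(4), at_height(p,*uv,.14).round(4),at_depth(p,*uv,p["z_map"][uv[1],uv[0]]).round(4))
    y0,x0=int(b[1]),int(b[0]); im=p["img"][y0-60:y0+60,x0-80:x0+80,::-1]
    cv2.imwrite(f"pics/crop_{c}.png",cv2.resize(im,None,fx=5,fy=5,interpolation=cv2.INTER_CUBIC))
A=sum(np.eye(3)-np.outer(d,d) for d in D); B=sum((np.eye(3)-np.outer(d,d))@o for d,o in zip(D,O)); print("tri",np.linalg.solve(A,B).round(4))
E
```

```text
[[230 230 229 206 134 117  99 144 172 149 146]
 [229 228 201 129  75  67  64  88 157 188 173]
 [230 222 132  69  65  63  61  60  93 186 224]
 [231 200  90  67  69  69  65  60  64 159 227]
 [229 185  82  71  80  78  68  62  62 151 226]
 [228 206 100  73  82  80  68  63  69 163 226]
 [227 223 149  77  72  71  66  66 119 207 227]
 [228 227 210 153  99  81  90 136 201 226 227]
 [228 228 228 223 207 200 204 221 226 227 228]]
top [156. 279.] [154 277   5   5  25] h175 [0.5267 0.1955 0.175 ]
0.8265931 [0.5265 0.1937 0.181 ]
(95, 231) [0.5923 0.2864 0.175 ] [0.596  0.3007 0.14  ] [0.5918 0.2846 0.1796]
(195, 231) [0.5946 0.1433 0.175 ] [0.5983 0.1516 0.14  ] [0.5939 0.1419 0.1812]
(77, 257) [0.5551 0.3105 0.175 ] [0.5572 0.3258 0.14  ] [0.5547 0.3079 0.181 ]
(187, 255) [0.5609 0.1532 0.175 ] [0.5632 0.1619 0.14  ] [0.5632 0.1619 0.14  ]
(60, 161) [0.6926 0.3448 0.175 ] [0.7005 0.3616 0.14  ] [0.7005 0.3615 0.1401]
(52, 315) [0.473  0.3424 0.175 ] [0.4716 0.359  0.14  ] [0.4713 0.3625 0.1325]
(200, 157) [0.6999 0.1407 0.175 ] [0.7081 0.1488 0.14  ] [0.7089 0.1497 0.1364]
(200, 317) [0.4758 0.1318 0.175 ] [0.4746 0.1395 0.14  ] [ 0.4696  0.1707 -0.0012]
[[220 217 220 222 190 180 225 226 219 220 223]
 [220 225 148  36  20  23  27 122 229 219 221]
 [222 226  31  22  28  46  57  31 131 223 219]
 [225 150  14  26  28  43  53  42  54 226 223]
 [225 128  15  22  27  35  38  34  43 216 223]
 [225 231  39  87  39  25  32  28  61 229 224]
 [228 195  89 134 132  39  14  27 209 226 225]
 [225  90 115 138 110  52  77 213 224 223 228]
 [140  99 144 117 156 230 233 226 225 225 226]]
scene [466.1826087  295.70434783] [460 291  13  11 115] h175 [0.5235 0.2037 0.175 ]
0.79186624 [0.5307 0.2052 0.186 ]
tri [0.5246 0.2001 0.1723]
```

View pics/crop_top.png

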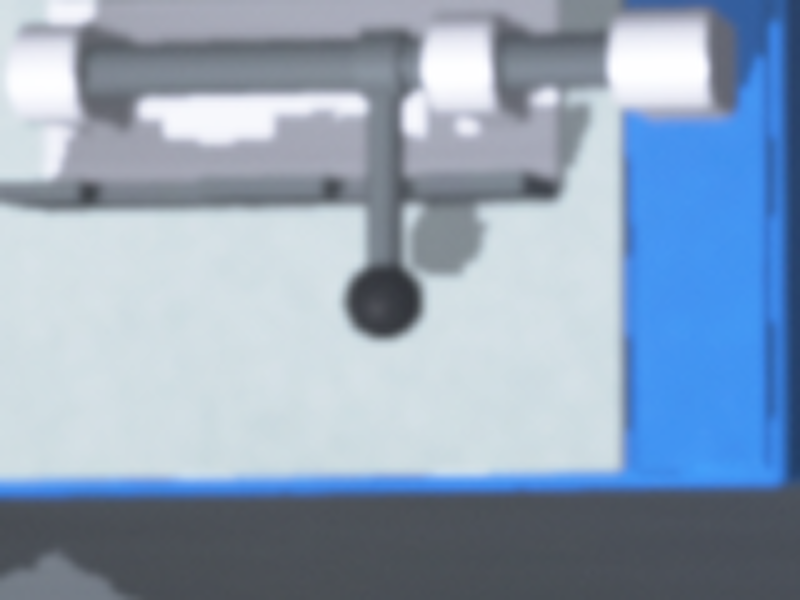

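View pics/crop_scene.png

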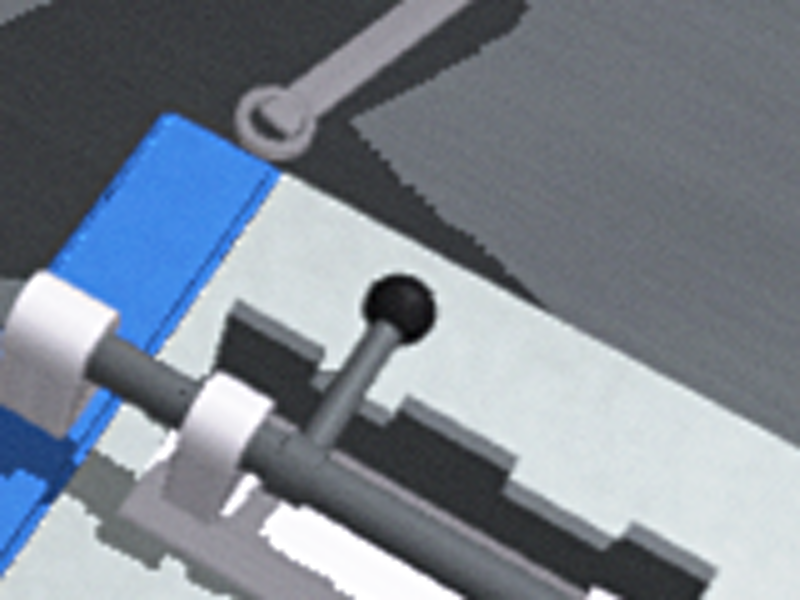

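The top crop shows the knob at (152.8,279.0), the handle in the front notch and the rear notch to its left. The scene crop shows the knob at (466.0,297.2). I'll triangulate the knob and get the bolt's direction.

```bash
cat >> h.py <<'E'
def tri(ps,uvs):
    A=0;B=0
    for p,uv in zip(ps,uvs):
        R=np.array(p["R"]);o=-R.T@p["t"];q=at_height(p,*uv,.1)-o;d=q/np.linalg.norm(q);M=np.eye(3)-np.outer(d,d);A=A+M;B=B+M@o
    return np.linalg.solve(A,B)
E
python3 - <<'E'
from h import *
a=read_camera("top");b=read_camera("scene")
print("tri",tri([a,b],[(152.8,279),(466,297.2)]).round(4),at_height(a,152.8,279,.175).round(4),at_height(b,466,297.2,.175).round(4))
# bolt rod axis points and lid front edge from top
for uv in [(98,232.0),(145,231.4),(182,231)]: print("axis",at_height(a,*uv,.175).round(4))
# lid points: edge search at the robot-side (lid bright -> blue)
im=a["img"].astype(int)
pts=[]
for u in range(70,195,6):
    col=im[300:330,u]; k=np.where((col[:,0]<150))[0]
    if len(k): pts.append(at_height(a,u,300+k[0],.14)[:2])
pts=np.array(pts); m=np.polyfit(pts[:,1],pts[:,0],1); print("edge slope deg",np.degrees(np.arctan(m[0])),np.std(pts[:,0]-np.polyval(m,pts[:,1])))
# plane height near knob in scene
E
```

```text
tri [0.5256 0.2028 0.1721] [0.5266 0.2001 0.175 ] [0.526  0.2048 0.175 ]
axis [0.5909 0.282  0.175 ]
axis [0.5929 0.2143 0.175 ]
axis [0.5943 0.1617 0.175 ]
edge slope deg -2.2822500048932826 0.00040250277335387893
```

Call:
{"method": "send_rows", "body": {"deltas": [[[1,-1,4,0,0,2],[4,-3.5,6,0,0,4],[8,-7,6,0,0,6],[12,-11,6,0,0,8],[16,-14.5,6,0,0,10],[20,-18,6,0,0,12],[24,-22,6,0,0,14],[28,-25.5,6,0,0,15.7],[32,-29,6,0,0,15.7],[36,-33,6,0,0,15.7],[38.5,-35,5,0,0,15.7],[38.9,-35.4,4,0,0,15.7]]], "jaw": 1, "force": 30}}

```text
clock: 1.95
tcp_pos: [0.529, 0.2017, 0.2717]
orientation: [0.001, -0.015, 1.0, -0.0]
wrist_force: [-0.9, 0.1, -0.3]
finger_gap: 0.0854
```

```bash
python3 - <<'E'
from h import *
a=read_camera("top");b=read_camera("scene");save(b,"s1.png");s=get_state()
print(s["tcp_pos"],s["orientation"],s["clock"],s["joint_pos"],s["wrist_force"])
E
```

```text
[0.52727075 0.20175793 0.26904624] [-1.22462185e-03 -1.46830744e-02  9.99891324e-01 -4.98618508e-04] 2.05 [ 2.23524711e-01  2.88015246e-01  1.03201383e-01  1.38858524e+00
 -4.67775824e-04  1.94158090e-01] [-0.22441713  0.19479536 -0.94922677]
```

View pics/s1.png

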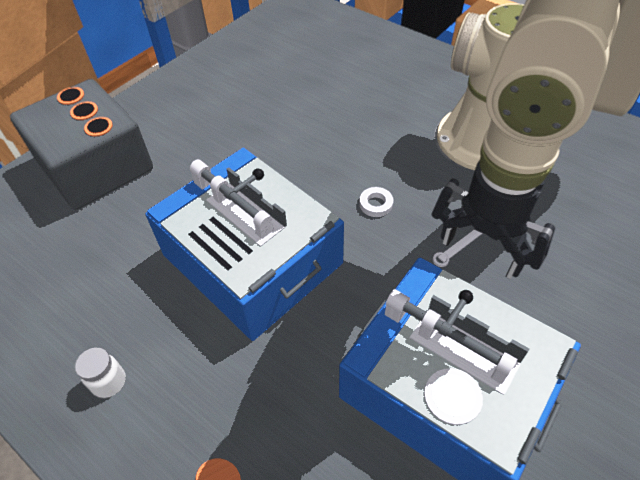

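```bash
python3 - <<'E'
from h import *
b=read_camera("scene");s=get_state()
from scipy.spatial.transform import Rotation as Rt
q=s["orientation"];R=Rt.from_quat([q[1],q[2],q[3],q[0]]).as_matrix()
print(R.round(3),s["tcp_pos"])
f=K(b)
for y in (-.0425,0,.0425):
    X=s["tcp_pos"]+R@[0,y,-.013]; c=np.array(b["R"])@X+b["t"]; x=c[:2]/c[2]; x=x*(1+b["k1"]*(x@x)); print(y,f*x[0]+b["cx"],f*x[1]+b["cy"])
E
```

```text
[[-1.    -0.031 -0.003]
 [-0.031  1.    -0.   ]
 [ 0.003 -0.    -1.   ]] [0.52596801 0.20315742 0.27002187]
-0.0425 452.4595744587343 240.99975391771665
0 480.61497298303107 255.57656181669768
0.0425 510.053308661397 270.81489527510416
```

Call:
{"method": "send_rows", "body": {"deltas": [[[0,0,-4,0,0,0],[0,0,-8,0,0,0],[0,0,-10,0,0,0],[0,0,-11.5,0,0,0],[0,0,-11.5,0,0,0],[0,0,-11.5,0,0,0]]]}}

```text
clock: 2.7
tcp_pos: [0.5251, 0.2056, 0.1572]
orientation: [0.0, -0.018, 1.0, 0.0]
wrist_force: [0.8, 0.6, 0.7]
finger_gap: 0.0855
```

```bash
python3 - <<'E'
from h import *
b=read_camera("scene");s=get_state()
print(s["tcp_pos"],s["clock"],s["wrist_force"])
cv2.imwrite("pics/s2.png",cv2.resize(b["img"][180:380,330:600,::-1],None,fx=2.9,fy=2.9))
E
```

```text
[0.52575559 0.20547594 0.15778413] 2.75 [0.30425336 0.35205717 0.26429682]
```

View pics/s2.png

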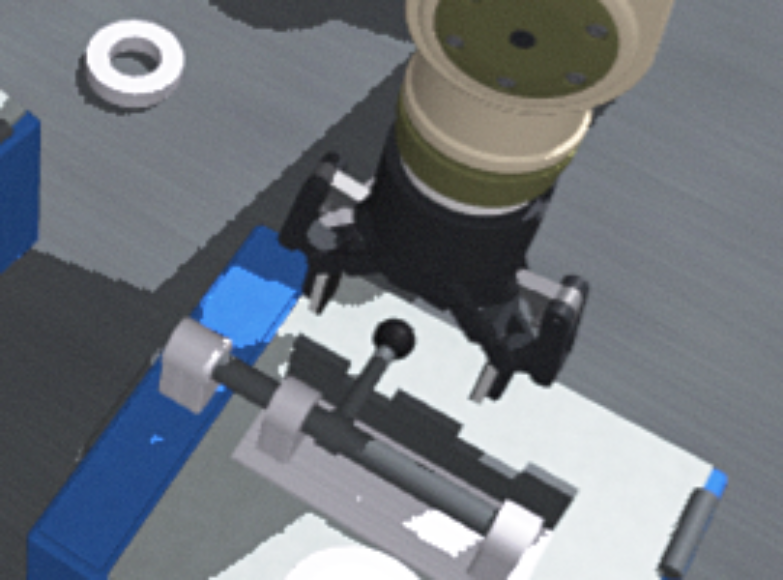

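The knob sits between the open fingers, at about (393,340) in the crop. Closing now.

Call:
{"method": "send_rows", "body": {"deltas": [[[0,0,0,0,0,0],[0,0,0,0,0,0],[0,0,0,0,0,0],[0,0,0,0,0,0],[0,0,0,0,0,0],[0,0,0,0,0,0],[0,0,0,0,0,0],[0,0,0,0,0,0]]], "jaw": -1, "force": 30}}

```text
clock: 3.55
tcp_pos: [0.5258, 0.2044, 0.1567]
orientation: [0.0, -0.017, 1.0, -0.0]
wrist_force: [-1.3, -1.3, 3.2]
finger_gap: 0.0201
```

```bash
python3 - <<'E'
from h import *
b=read_camera("scene");s=get_state()
print(s["tcp_pos"],s["clock"],s["wrist_force"],s["finger_gap"])
cv2.imwrite("pics/s3.png",cv2.resize(b["img"][180:380,330:600,::-1],None,fx=2.9,fy=2.9))
E
```

```text
[0.52578744 0.2044686  0.15665205] 3.6 [-1.31974338 -0.09014561  4.42033417] 0.019918927852429887
```

View pics/s3.png

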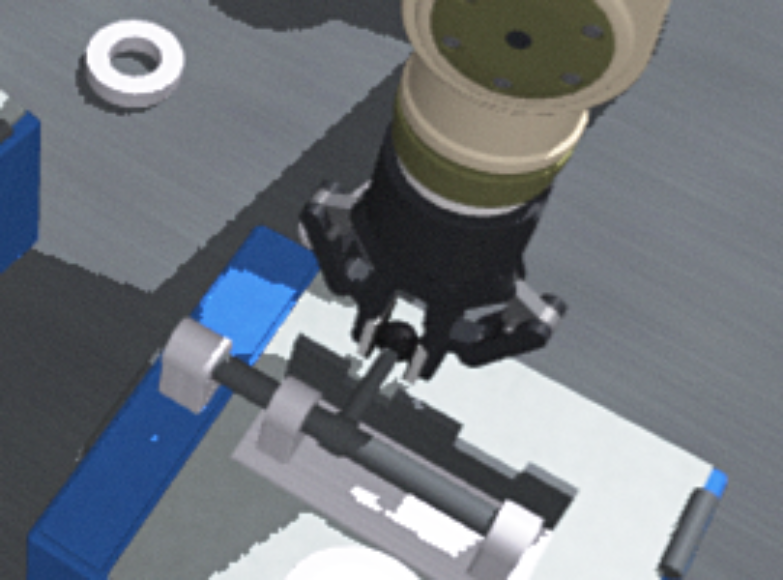

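Call:
{"method": "send_rows", "body": {"deltas": [[[0.03,0,0.66,0,0,0],[0.13,0,1.31,0,0,0],[0.29,0,1.95,0,0,0],[0.52,0,2.57,0,0,0],[0.81,0,3.16,0,0,0],[1.15,0,3.73,0,0,0],[1.35,0,4.0,0,0,0],[1.35,0,4.0,0,0,0],[1.35,0,4.0,0,0,0]]]}}

```text
clock: 4.5
tcp_pos: [0.5387, 0.2048, 0.1962]
orientation: [-0.0, -0.017, 1.0, 0.0]
wrist_force: [-1.7, 1.9, -0.6]
finger_gap: 0.0199
```

```bash
python3 - <<'E'
from h import *
b=read_camera("scene");s=get_state()
print(s["tcp_pos"],s["clock"],s["wrist_force"],s["ft_torque"],s["finger_gap"])
cv2.imwrite("pics/s4.png",cv2.resize(b["img"][180:380,330:600,::-1],None,fx=2.9,fy=2.9))
E
```

```text
[0.53865068 0.20479184 0.19616402] 4.55 [-2.8214428   0.8135115   0.21915249] [ 0.33581244  0.61123328 -0.02654971] 0.020265790896323917
```

View pics/s4.png

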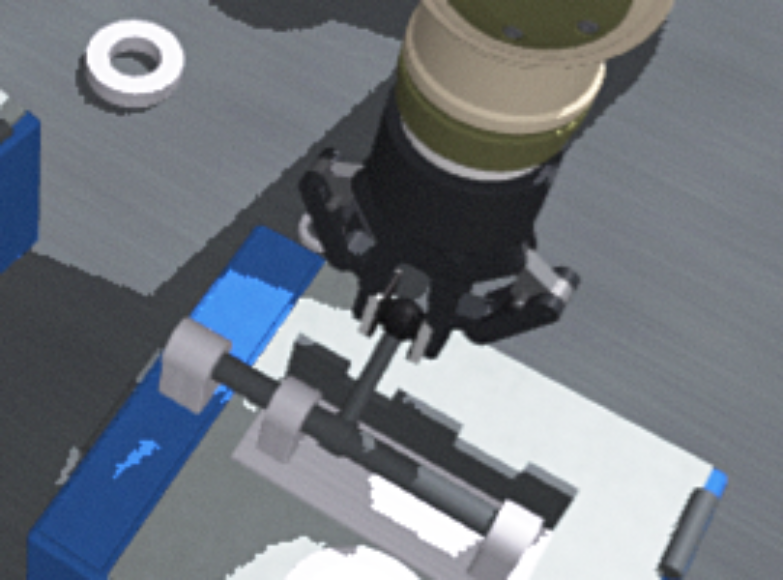

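The handle is lifted about 0.63 rad and clear of the guard. Drawing the bolt back 65 mm.

Call:
{"method": "send_rows", "body": {"deltas": [[[-0.02,0.6,0,0,0,0],[-0.04,1.3,0,0,0,0],[-0.07,2.1,0,0,0,0],[-0.1,3.0,0,0,0,0],[-0.12,3.8,0,0,0,0],[-0.15,4.6,0,0,0,0],[-0.17,5.3,0,0,0,0],[-0.19,6.0,0,0,0,0],[-0.21,6.5,0,0,0,0],[-0.21,6.5,0,0,0,0],[-0.21,6.5,0,0,0,0]]]}}

```text
clock: 5.65
tcp_pos: [0.5363, 0.2714, 0.1963]
orientation: [-0.0, -0.018, 1.0, 0.001]
wrist_force: [-4.7, 1.0, 0.7]
finger_gap: 0.0196
```

```bash
python3 - <<'E'
from h import *
b=read_camera("scene");s=get_state()
print(s["tcp_pos"],s["clock"],s["wrist_force"],s["ft_torque"],s["finger_gap"])
cv2.imwrite("pics/s5.png",cv2.resize(b["img"][180:380,330:600,::-1],None,fx=2.9,fy=2.9))
E
```

```text
[0.53632117 0.2714055  0.19638333] 5.7 [-5.22008477  2.35998138  1.68230972] [ 0.25729272  1.08191054 -0.12303372] 0.01978646598075245
```

View pics/s5.png

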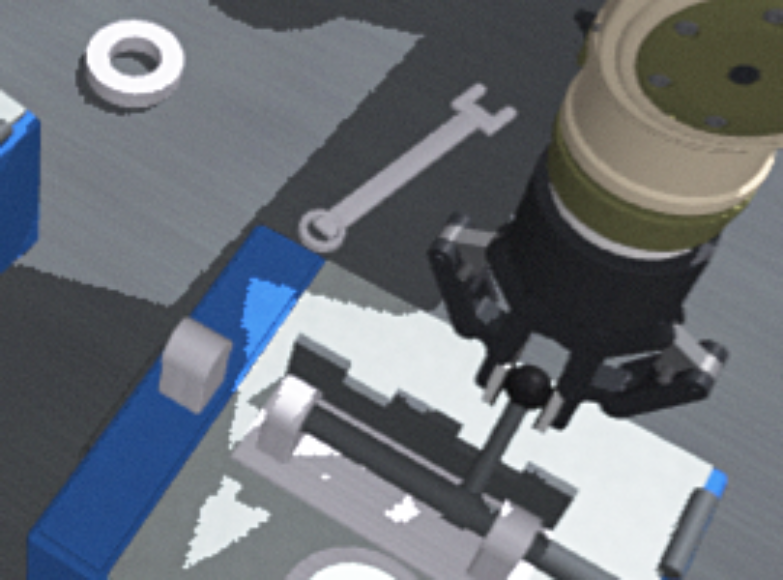

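Call:
{"method": "send_rows", "body": {"deltas": [[[-0.2,0,-0.3,0,0,0],[-0.54,0,-0.84,0,0,0],[-0.83,0,-1.43,0,0,0],[-1.06,0,-2.05,0,0,0],[-1.15,0,-2.4,0,0,0],[-1.15,0,-2.4,0,0,0]]]}}

```text
clock: 6.3
tcp_pos: [0.5259, 0.2698, 0.1719]
orientation: [0.0, -0.017, 1.0, 0.0]
wrist_force: [-0.7, 2.1, 1.2]
finger_gap: 0.0197
```

```bash
python3 - <<'E'
from h import *
b=read_camera("scene");s=get_state()
print(s["tcp_pos"],s["clock"],s["wrist_force"],s["ft_torque"],s["finger_gap"])
cv2.imwrite("pics/s6.png",cv2.resize(b["img"][230:390,400:600,::-1],None,fx=3.7,fy=3.7))
E
```

```text
[0.52600048 0.26977383 0.17219724] 6.35 [-0.92813028  2.07879434  1.12748524] [0.36281691 0.0738196  0.13169623] 0.019544292071068597
```

View pics/s6.png

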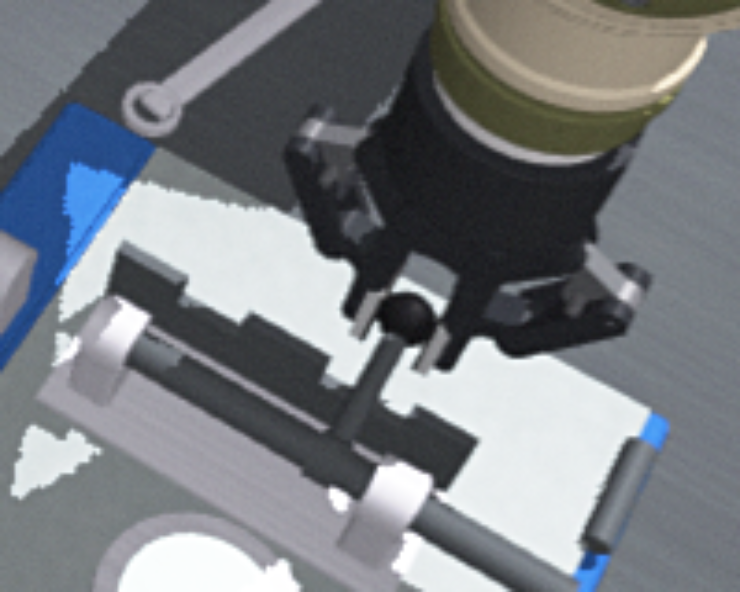

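The handle is entering the rear notch, between the guard edges at about (330,380) and (405,405). The force is low, so I'll lower it the rest of the way.

Call:
{"method": "send_rows", "body": {"deltas": [[[-0.12,0,-0.5,0,0,0],[-0.18,0,-1.0,0,0,0],[-0.2,0,-1.4,0,0,0],[-0.2,0,-1.6,0,0,0],[-0.2,0,-1.6,0,0,0]]]}}

```text
clock: 6.85
tcp_pos: [0.5239, 0.2696, 0.1578]
orientation: [0.001, -0.017, 1.0, 0.0]
wrist_force: [-2.7, 0.6, 9.8]
finger_gap: 0.0197
```

```bash
python3 - <<'E'
from h import *
b=read_camera("scene");s=get_state()
print(s["tcp_pos"],s["clock"],s["wrist_force"],s["ft_torque"],s["finger_gap"])
cv2.imwrite("pics/s7.png",cv2.resize(b["img"][230:390,400:600,::-1],None,fx=3.7,fy=3.7))
E
```

```text
[0.5239186  0.26960487 0.15784461] 6.9 [-2.77160207 -0.36322651 10.05564674] [ 0.01192046  0.48065451 -0.06573888] 0.01987560687809711
```

View pics/s7.png

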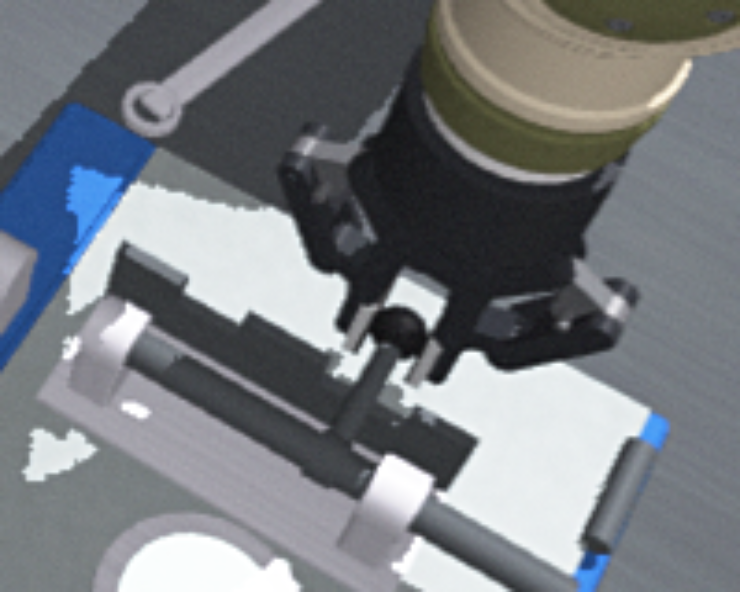

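The handle rests on its level stop, with about 10 N reaction at the original height. Next I'll release and retreat upward.

Call:
{"method": "send_rows", "body": {"deltas": [[[0,0,0,0,0,0],[0,0,0,0,0,0],[0,0,0,0,0,0],[0,0,0,0,0,0],[0,0,0,0,0,0],[0,0,0,0,0,0]]], "jaw": 0.8}}

```text
clock: 7.5
tcp_pos: [0.5235, 0.2695, 0.1561]
orientation: [-0.0, -0.017, 1.0, -0.0]
wrist_force: [0.2, -0.2, 0.2]
finger_gap: 0.0769
```

Call:
{"method": "send_rows", "body": {"deltas": [[[0,0,1,0,0,0],[0,0,4,0,0,0],[0,0,8,0,0,0],[0,0,12,0,0,0],[-3,0,15,0,0,0],[-7,0,15,0,0,0],[-11,0,15,0,0,0],[-13,0,15,0,0,0],[-13,0,15,0,0,0]]]}}

```text
clock: 8.4
tcp_pos: [0.3911, 0.2696, 0.3081]
orientation: [0.001, -0.018, 1.0, 0.0]
wrist_force: [-0.4, 0.3, -0.7]
finger_gap: 0.0768
```

```bash
python3 - <<'E'
from h import *
b=read_camera("scene");a=read_camera("top");s=get_state()
print(s["tcp_pos"],s["clock"],s["wrist_force"],s["finger_gap"])
save(a,"t8.png"); cv2.imwrite("pics/s8.png",cv2.resize(b["img"][230:390,380:580,::-1],None,fx=3.7,fy=3.7))
cv2.imwrite("pics/t8c.png",cv2.resize(a["img"][200:330,30:250,::-1],None,fx=3.6,fy=3.6))
for n,p in (("top",a),("scene",b)):
    for d in find_in(p,"knob")[:2]: print(n,d)
E
```

```text
[0.39393603 0.2698174  0.30731975] 8.5 [ 0.53980619 -0.3987963   0.40623883] 0.07678998344427612
top {'box': [105.2, 263.2, 16.4, 47.7], 'conf': 0.87}
scene {'box': [502.7, 331.1, 29.4, 37.5], 'conf': 0.76}
```

View pics/s8.png

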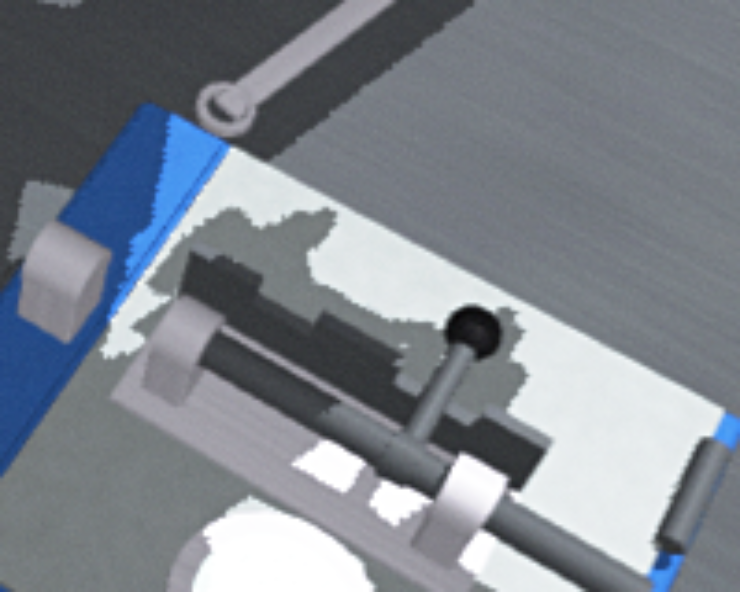

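View pics/t8c.png

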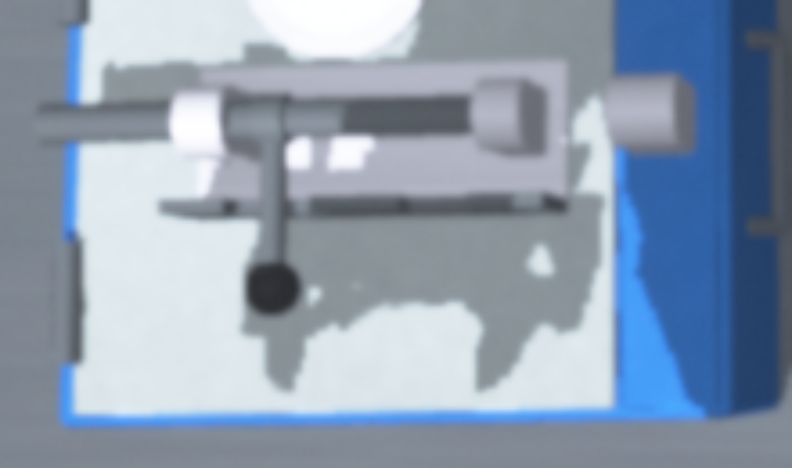

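The handle lies in the rear notch. The knob is at about (105.8,280) in the top view and (507.8,319.7) in the scene view. I'll check its height and travel.

```bash
python3 - <<'E'
from h import *
a=read_camera("top");b=read_camera("scene")
x0=tri([a,b],[(152.8,279),(466,297.2)]);x1=tri([a,b],[(105.8,280),(507.8,319.7)]); print(x0,x1,x1-x0)
for p,u,v in ((a,105.8,280),(b,507.8,319.7)): print(at_height(p,u,v,.175))
cv2.imwrite("pics/s9.png",b["img"][:,:,::-1])
E
```

```text
[0.52558059 0.20277262 0.17211477] [0.52270687 0.26997089 0.17248793] [-0.00287372  0.06719827  0.00037316]
[0.52373097 0.26700519 0.175     ]
[0.52282545 0.27179162 0.175     ]
```

View pics/s9.png

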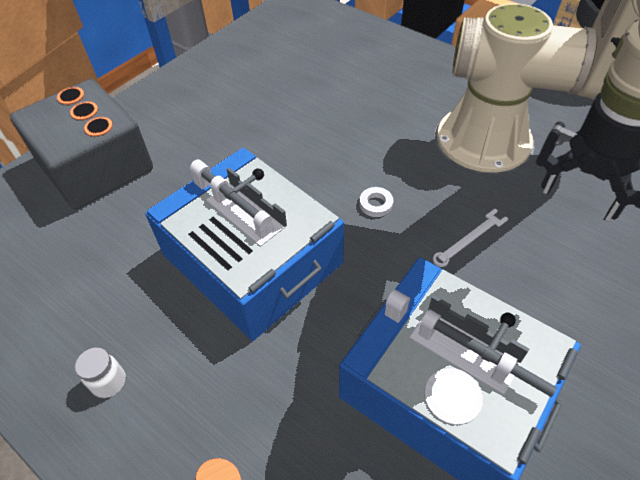

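The knob has moved 67 mm and is back at its starting height. The other chest is unchanged and the arm is clear, so I'm handing in.

```bash
python3 -c "
from workcell import *
print(hand_in())"
```

```text
the job is handed in; nothing more can be done
None
```

The window chest (on the robot's left) is unbolted, and I handed the job in at about 8.6 s. I gripped the knob, lifted the handle about 0.63 rad out of the front notch and drew the bolt back. I then laid the handle down in the rear notch, let go and moved the arm away.

- **Bolt travel:** in the last pictures the knob had moved 67.2 mm along the bolt, inside the 57–75 mm range of the rear notch. It started within about a millimetre of home.
- **Handle down:** the knob's height is within 0.4 mm of where it started, and the picture shows the handle lying in the rear notch.
- **Other chest:** the three-slot chest looks unchanged and was never touched.
- **Forces:** the highest wrist force I read was about 10 N, as the handle seated. With the arm clear it was near zero.

**Small disagreements:**
- The two cameras differed by about 5 mm along the bolt when each was projected to knob height.
- The knob triangulated to 172 mm above the bench instead of 175 mm, both before and after the move, so this does not affect the travel figure.
- The finger gap on the 22 mm knob read 20 mm, but the grip did not slip.

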